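# Lock the flower press with its jam nut

### The arm

A 6-joint arm with a two-finger parallel gripper is mounted at the origin on the work surface. World frame = base frame: x ahead of the robot, y to its left, z up, the work surface at z = 0. Lengths are in mm, angles in rad, forces in N, time in s.
With the tool pointing down it reaches from about 425 to 950 mm from the base axis. Payload 3.5 kg.
Tool frame: the origin (TCP) lies midway between the tips of the shut fingers; the grasp point (between the pads) lies 19 mm behind it; z points along the fingers, x is the direction in which the jaws open and shut, and the axes are right-handed (so a half turn about z gives the same grasp; the last joint's range is limited). The gripper opens to 85 mm and grips with 20 to 120 N. Pads are 22 mm wide; open, the fingers measure 114 mm over their backs; the gripper's body (76 mm by 85 mm) begins 54 mm behind the grasp point. The pads swing forward as they close: fully open they stand 13 mm farther back than shut.
Start: joints at [1.176, 0.286, 1.577, -0, 1.279, -0.15], TCP at [163.558, 654.87, 231.325] pointing down, gripper open.
Joint ranges: [-2.77, 2.77], [-0.9, 2.22], [0.21, 2.48], [-1.53, 4.67], [0.24, 2.81], [-2.84, 2.84]. Speed limits (rad/s): [2.79, 2.79, 3.14, 3.14, 3.14, 3.14].

### API

Orientations are given as a rotation vector (axis times angle).
In Python, from rig import * gives the robot as it stands. The module is installed in compiled form; this text tells all that it offers.
- The arm moves only by the tool servo_tool, never from a script. Its arguments are lists of equal length, an entry for each row: "jaw": the closure, from 0 (fully open) to 1 (shut); "xyz": the shift along the world's x, y, z in m, a list of three; "turn": the turn about the world's z in rad. In form: {"jaw": [jaw, ...], "xyz": [[x, y, z], ...], "turn": [turn, ...]}. A call has exactly 10 rows; each row shifts and turns the commanded pose from where the row before left it; what a row does not reach is not made up. A row lasts 1/12 s, in which the tool goes at most 41.7 mm and 7.16 degrees, less where a joint would pass 70% of its speed; a pose out of reach is approached as far as the arm can. A call is refused whole if a number of a shift passes 0.0417 or a number of a turn 0.125, either way. A call with a gripper value outside its range is refused whole. The fingers move at their own pace and stop on an object; "grip_force" is the grip in N (left out, the last holds). Time passes only in rows, so rows that do not move let the fingers close, or fill a call up. It gives the time, the measured TCP pose, the force and the opening at its end, in the units of the state.
- sense(): the state, without advancing time (a new reading comes with each control period).
- capture(name): name is "scene" or "top"; returns a dict with "frame" (384x512x3 uint8, blue, green, red), "intrinsics" (3x3 intrinsics, pixels), "rvec" (rotation vector, rad) and "tvec" (3), from world to camera coordinates, as OpenCV has them. Camera axes: x right, y down, z forward; pixel columns grow to the right and rows downward; lengths in mm; the calibration is good to about 2 mm. A picture is of the moment at which its call begins. There is no depth.
- job_done(): hands the job in, once; it reports no verdict.
Trained networks look in the newest picture that a camera, given by its name, has taken for a name from the list of things; names that differ only in an ending like _2 or _b are one class to them, and where a whole thing is asked for, a point or a joint stands for the part that bears it (a point fixed in the world has none). Each returns a list of dicts, best first, with "conf" (0 to 1); they miss things now and then, are a little off and sometimes report something else, mostly with a low value. They report only what shows in the picture. A call takes as long as a camera call. They do not tell look-alikes from the thing itself.
- look_for(camera, label): "extent" ([left, top, right, bottom] in pixels, round what is visible of it).
- silhouettes(camera, label): "region" (384x512 bool, what is visible of it) and "extent" ([left, top, right, bottom] in pixels, round what is visible of it).
- tip_of(camera, label): "location" ([column, row] in pixels: a listed point, or the origin of a listed thing).
The state is a dict: "time_s": time; "joint_positions": joint angles; "qd": joint speeds; "joint_torque": joint torques, N m; "eef_pos": TCP position; "orientation": TCP orientation; "contact_force": force on the tool from outside, world axes, zero at the start; "torque": the same for the moment, N m; "grip_width": opening from 0.0 (shut) to 1.0 (fully open).
Only numpy, scipy, OpenCV 4.12 (cv2) and the standard library are available. Lean on these libraries where they do the work, as an engineer would, in place of code of your own. Each camera call takes 0.05 s, during which the arm holds its last target. There are 200 camera calls.

### The job

Lock the setting of the flower press: slide the open-ended spanner over the square nut so that its handle lies between the two guide pillars and keeps that nut from turning, then turn the bar-handled locknut above it clockwise until it is tight. Do not let the square nut turn along with it (only the spanner's play), leave the spanner in place on the nut, and leave the jar, mug, cup and lid where they stand.

Things in the scene. Friction and masses are not known exactly. Their poses are not given: they have to be found in the camera images.
- press: Flower press, fixed: two brown wooden boards with card between, 240 x 150 mm, flat top face 40 mm above the table. Origin at table level on the bolt axis; x runs along the board's long middle line, z up. The board reaches from x = -50 to +190 and y = -75 to +75 mm. It lies sideways: its x axis points to the robot's right (world -y), give or take 20 degrees.
- pillar_gap (a point): Midpoint between the feet of the press's two steel guide pillars, on the board's top face, 165 mm along the press's x axis from the bolt axis. The pillars are 12 mm in diameter, 28 mm high above the board, centred 22 mm to either side (press y), with 32 mm free between them.
- nut_middle (a point): Middle of the square steel nut, on the bolt axis, 51 mm above the table. The nut is 30 x 30 mm across flats, 22 mm high, and stands on the board (40 to 62 mm above the table). The point's x axis is square to a flat and at the start within 3 degrees of the press's x axis. A 10 mm stud rises from it through the locknut to 98 mm above the table.
- square_nut (a joint): Turn of the square nut relative to the press, rad, positive anticlockwise from above; within 0.05 of 0 at the start. It turns against light friction (0.06 N m), less than the locknut's, so unless it is held, turning the locknut carries it along.
- bar_middle (a point): Middle of the locknut's bar, on the bolt axis, 83 mm above the table. The dark steel locknut has a round foot 28 mm in diameter (63 to 71 mm above the table) and on it a bar to grip, 60 mm long, 14 mm thick, 24 mm high (71 to 95 mm above the table). The bar runs along the point's x axis.
- locknut (a joint): Turn left until the locknut is tight, relative to the square nut, rad. 0 = tight, at a hard stop, the bar then parallel to the press's long side (if the square nut is at 0). Start 0.6 to 1.0: the bar stands that far anticlockwise seen from above. Clockwise from above tightens, against a steady friction of 0.16 N m; it stays where it is left.
- spanner: Loose aluminium open-ended spanner, about 0.16 kg, flat on the table, 12 mm thick all over. Origin: centre of the jaw opening, underside; x along the handle towards its end, z up. The jaw is a fork open to -x, 34 mm between parallel prongs (52 mm outside), floor at x = 17 mm; the prong tips flare to 49 mm inside, 63 mm outside, and end at x = -25 mm.
- spanner_handle (a point): Point on the spanner's handle near its centre of mass, 71 mm along x from the spanner's origin, at mid thickness: grip here, 16 mm across. The handle is a straight bar from x = 48 to 188 mm. Fitted: spanner flat on the board, its origin on the bolt axis (within 2 mm if pushed home), x along the press's x, handle between the pillars with 8 mm spare on either side.
- jar: Bystander: open glass jar, 68 mm in diameter, 95 mm high, origin under its base, beyond the press.
- mug: Bystander: white mug with handle, 80 mm in diameter, 90 mm high, origin under its base, beyond the press.
- cup: Bystander: light white plastic cup, 72 mm in diameter, 85 mm high, origin under its base, beyond the press.
- jar_lid: Bystander: blue jar lid, a disc 74 mm in diameter, 10 mm thick, origin under it, left of the press.
Mind the look-alikes: they are no part of the job. Of the things that look like the spanner, take the one that is nearest to the robot's base at the start.

How it is judged:
By the outcome, as a careful person would: the job done as asked, in the order asked, and still so for the second after the job is handed in, with the robot touching nothing.
It also fails if it takes over 54 s, if anything falls off the work surface, if the arm or the gripper's body presses on something with over 40 N, if the wrist force passes 120 N, or if a joint passes its speed limit or range.

## Working session

There is one attempt and no reset: what is moved stays moved. The work goes in short steps, Python scripts to look and compute and a tool call to move; the robot and the scene stay as the last step left them, time stands still between calls to the robot, and variables do not carry over. Pictures are saved under pics/ and viewed, on a budget of 10 in all, crops included, one or two more only if the job needs it, and the job is handed in when it is done.

Besides the shell and the picture viewer there is one more tool, called after "Request:" by a JSON object that holds its "api" and its "payload", one argument or row to a line. servo_tool: Moves the arm, as the interface text tells. Its arguments: {"type":"object","properties":{"jaw":{"type":"array","items":{"type":"number"}},"xyz":{"type":"array","items":{"type":"array","items":{"type":"number"}}},"turn":{"type":"array","items":{"type":"number"}},"grip_force":{"type":"number"}},"required":["jaw","xyz","turn"]}

```bash
mkdir -p pics; cat > h.py <<'E'
from rig import *
import numpy as np, cv2
def ray(c,px):
    R=cv2.Rodrigues(np.array(c["rvec"],float))[0];t=np.array(c["tvec"],float).ravel()
    K=np.array(c["intrinsics"],float)
    d=R.T@np.linalg.inv(K)@np.array([px[0],px[1],1.]);return -R.T@t,d
def at(c,px,z):
    o,d=ray(c,px);return (o+d*(z-o[2])/d[2])[:2].round(1)
def proj(c,p):
    return cv2.projectPoints(np.array(p,float).reshape(-1,1,3),np.array(c["rvec"],float),np.array(c["tvec"],float),np.array(c["intrinsics"],float),None)[0].reshape(-1,2)
E
python3 - <<'E'
from h import *
print(sense())
Z=dict(press=0,pillar_gap=40,nut_middle=51,bar_middle=83,spanner=0,spanner_handle=6,jar=0,mug=0,cup=0,jar_lid=0)
for n in("scene","top"):
    c=capture(n);cv2.imwrite(f"pics/{n}0.png",cv2.resize(c["frame"],(800,600),interpolation=cv2.INTER_CUBIC))
    print(n,ray(c,(256,192)))
    for l,z in Z.items():
        print(l,[(np.round(r["location"],1).tolist(),round(r["conf"],2),at(c,r["location"],z).tolist()) for r in tip_of(n,l)])
E
```

```text
{'time_s': 0.0, 'joint_positions': array([ 1.17602881e+00,  2.87174599e-01,  1.57817653e+00, -2.75415237e-05,
        1.27859730e+00, -1.50035287e-01]), 'qd': array([ 0.00105283,  0.00145589, -0.00109017,  0.0007157 , -0.00150644,
        0.00158808]), 'joint_torque': array([ 2.92602199e-04, -4.05978763e+01, -2.92627054e+01, -1.21225048e-04,
        5.82968481e-03, -1.26458268e-06]), 'eef_pos': array([163.29541707, 654.27282342, 229.94147359]), 'orientation': array([ 2.47504385,  1.93296264, -0.00320259]), 'contact_force': array([0.02099716, 0.53859283, 0.16596468]), 'torque': array([-0.04385834, -0.03027448, -0.03976443]), 'grip_width': 0.9991306494185961}
scene (array([1148.97356117, -354.01170025,  961.13286328]), array([-0.44796886,  0.35535692, -0.82089427]))
press [([249.9, 171.1], 0.83, [547.3, 96.5]), ([252.5, 159.8], 0.53, [514.6, 131.8])]
pillar_gap [([207.4, 194.3], 0.83, [566.0, -75.4])]
nut_middle [([250.8, 159.6], 0.53, [544.4, 102.3])]
bar_middle [([246.4, 153.7], 0.58, [538.9, 89.6])]
spanner [([170.1, 320.0], 0.89, [804.8, -347.6]), ([162.7, 207.9], 0.66, [501.1, -19
[... 384 characters left out ...]
.76810969,   22.50185121, 1046.8881177 ]), array([ 0.18703754,  0.02661191, -0.98225335]))
press [([242.6, 225.6], 0.66, [549.4, 88.8])]
pillar_gap [([295.2, 228.2], 0.86, [539.7, -62.1])]
nut_middle [([239.6, 224.8], 0.43, [546.7, 94.0])]
bar_middle [([238.4, 224.6], 0.53, [544.2, 95.0])]
spanner [([343.8, 243.0], 0.87, [501.5, -206.3]), ([389.2, 142.4], 0.7, [808.2, -354.6])]
spanner_handle [([368.3, 247.0], 0.81, [490.4, -275.3]), ([389.2, 166.8], 0.66, [729.6, -348.3])]
jar [([224.6, 142.4], 0.82, [804.0, 149.2]), ([240.9, 226.4], 0.4, [547.0, 93.8])]
mug [([269.5, 141.0], 0.95, [809.6, 11.6])]
cup [([319.8, 152.1], 0.77, [775.6, -141.8])]
jar_lid [([130.5, 195.7], 0.85, [635.5, 425.1])]
```

View pics/top0.png

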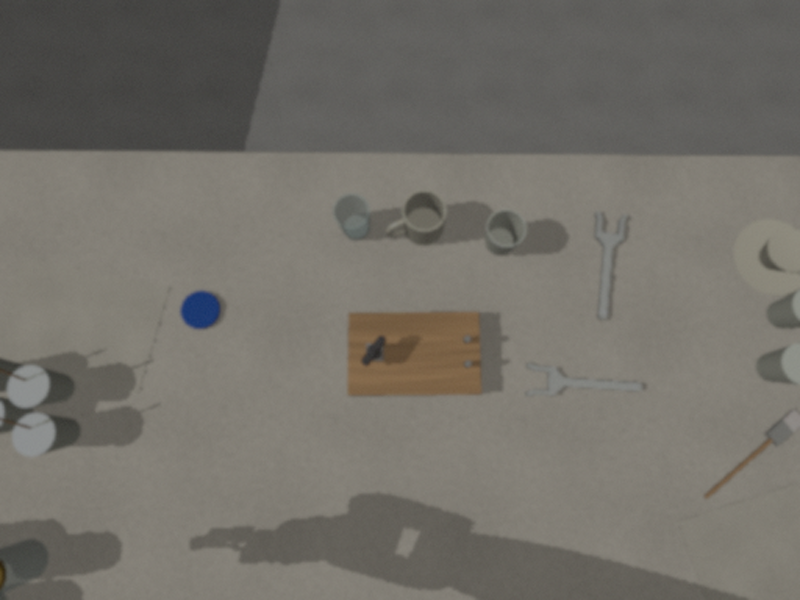

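View pics/scene0.png

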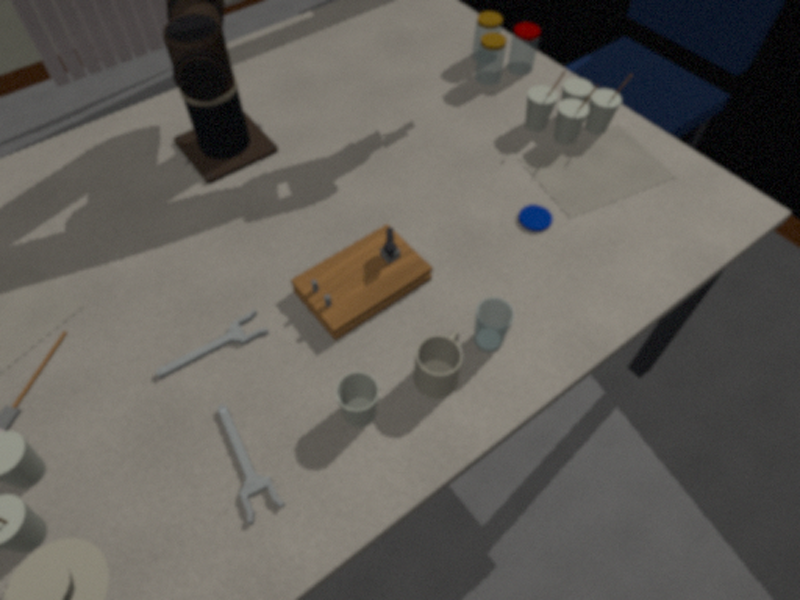

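```bash
cat >> h.py <<'E'
from scipy.optimize import minimize
S=4
def render(c,parts,pose):
    x,y,a=pose;m=np.zeros((384*S,512*S),np.uint8);ca,sa=np.cos(a),np.sin(a)
    for poly,z0,z1 in parts:   # convex polygons, extruded
        P=np.array(poly,float)@np.array([[ca,sa],[-sa,ca]])+[x,y]
        q=np.vstack([np.c_[P,np.full(len(P),z)] for z in(z0,z1)])
        u=(proj(c,q)+.5)*S
        cv2.fillConvexPoly(m,cv2.convexHull(np.round(u).astype(np.int32)),1)
    return m
def fit(views,parts,p0):   # views: (capture, mask)
    W=[(c,cv2.resize(m.astype(np.uint8)*255,None,fx=S,fy=S,interpolation=cv2.INTER_LINEAR)>127) for c,m in views]
    def cost(p):
        r=0
        for c,m in W:
            g=render(c,parts,p)>0;r+=1-(g&m).sum()/max(1,(g|m).sum())
        return r/len(W)
    s=np.array(p0)+np.vstack([np.zeros(3),np.diag([8,8,.12])])
    o=minimize(cost,p0,method="Nelder-Mead",options=dict(initial_simplex=s,xatol=.05,fatol=1e-5))
    return o.x,o.fun
def box(x0,x1,y0,y1):return [(x0,y0),(x1,y0),(x1,y1),(x0,y1)]
def span(z):
    return [(q,z,z+12) for q in (box(17,48,-26,26)if 0 else [(17,-26),(17,26),(30,26),(48,8),(48,-8),(30,-26)],
      box(-10,17,17,26),box(-10,17,-26,-17),box(45,188,-8,8),
      [(-10,17),(-10,26),(-25,31.5),(-25,24.5)],[(-10,-17),(-10,-26),(-25,-31.5),(-25,-24.5)])]
PRESS=[(box(-50,190,-75,75),0,40)]
BAR=[(box(-30,30,-7,7),71,95)]
E
cat > m.py <<'E'
from h import *
import sys
for lab,parts,p0 in(("press",PRESS,(546,94,-1.6)),("spanner",span(0),(501,-205,-1.73)),("bar_middle",BAR,(546,94,-.8))):
    V=[]
    for n in("scene","top"):
        c=capture(n)
        ok=[]
        for r in silhouettes(n,lab):
            e=r["extent"];u=proj(c,[*p0[:2],0 if lab!="bar_middle" else 83])[0]
            if e[0]-8<u[0]<e[2]+8 and e[1]-8<u[1]<e[3]+8: ok.append(r)
        print(lab,n,[(r["conf"],int(r["region"].sum()),r["extent"]) for r in ok])
        if ok:V.append((c,ok[0]["region"]))
    for v in [[v] for v in V]+[V]:
        p,f=fit(v,parts,p0);print(p.round(3),round(f,3))
E
python3 m.py
```

```text
press scene [(0.65, 3540, [186.3, 142.8, 277.7, 216.3])]
press top [(0.75, 4473, [221.1, 200.3, 308.1, 253.3]), (0.51, 169, [234.6, 214.7, 245.4, 233.9])]
[547.223  94.659  -1.551] 0.036
[545.865  95.275  -1.556] 0.025
[546.959  96.045  -1.559] 0.033
spanner scene [(0.57, 525, [102.0, 198.5, 169.5, 244.9])]
spanner top [(0.97, 566, [335.7, 231.7, 414.6, 252.3])]
[ 503.591 -204.363   -1.628] 0.201
[ 501.031 -205.57    -1.632] 0.113
[ 501.542 -205.145   -1.625] 0.182
bar_middle scene []
bar_middle top []Traceback (most recent call last):
  File "m.py", line 14, in <module>
    p,f=fit(v,parts,p0);print(p.round(3),round(f,3))
        ~~~^^^^^^^^^^^^
  File "h.py", line 29, in fit
    o=minimize(cost,p0,method="Nelder-Mead",options=dict(initial_simplex=s,xatol=.05,fatol=1e-5))
    res = _minimize_neldermead(fun, x0, args, callback, bounds=bounds,
                               **options)
    fsim[k] = func(sim[k])
              ~~~~^^^^^^^^
    fx = function(np.copy(x), *(wrapper_args + args))
  File "h.py", line 27, in cost
    return r/len(W)
           ~^~~~~~~
ZeroDivisionError: division by zero
```

```bash
cat > ov.py <<'E'
from h import *
def ov(n,items,name,r,k=6):
    c=capture(n);x0,y0,x1,y1=r
    im=cv2.resize(c["frame"],None,fx=S,fy=S,interpolation=cv2.INTER_CUBIC)
    for parts,p in items:
        for q in parts:
            cs=cv2.findContours(render(c,[q],p),cv2.RETR_EXTERNAL,cv2.CHAIN_APPROX_NONE)[0]
            cv2.drawContours(im,cs,-1,(0,0,255),1)
    im=im[y0*S:y1*S,x0*S:x1*S];f=min(800/im.shape[1],600/im.shape[0])
    cv2.imwrite(f"pics/{name}.png",cv2.resize(im,None,fx=f,fy=f))
E
python3 - <<'E'
from ov import *
ov("top",[(span(0),(501.5,-205.2,-1.628)),(PRESS,(546.5,95.5,-1.556)),(BAR,(546.5,95.5,-.756))],"a1",(215,190,420,260))
E
```

```text
(no output)
```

View pics/a1.png

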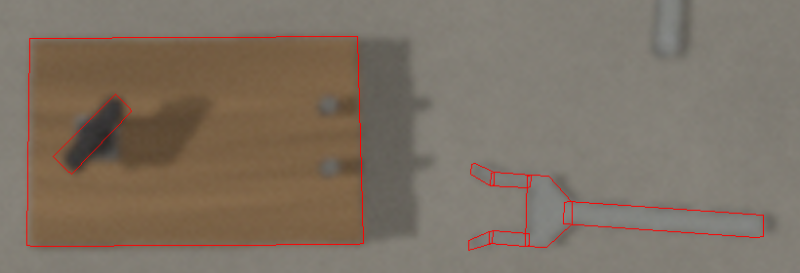

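Request:
{"api": "servo_tool", "payload": {
  "jaw": [0,0,0,0,0,0,0,0,0,0],
  "xyz": [
    [0.036,-0.02,0],
    [0.036,-0.02,0],
    [0.036,-0.02,0],
    [0.036,-0.02,0],
    [0.036,-0.02,0],
    [0.036,-0.02,0],
    [0.036,-0.02,0],
    [0.036,-0.02,0],
    [0.036,-0.02,0],
    [0.036,-0.02,0]
  ],
  "turn": [-0.04,-0.04,-0.04,-0.04,-0.04,-0.04,-0.04,-0.04,-0.04,-0.04],
  "grip_force": 60
}}

```text
time_s: 2.58
eef_pos: [525.2, 453.6, 231.5]
orientation: [-2.812, -1.4, -0.001]
contact_force: [0.1, 1.1, 1.0]
grip_width: 1.0
```

Request:
{"api": "servo_tool", "payload": {
  "jaw": [0,0,0,0,0,0,0,0,0,0],
  "xyz": [
    [0.0015,-0.041,0],
    [0.0015,-0.041,0],
    [0.0015,-0.041,0],
    [0.0015,-0.041,0],
    [0.0015,-0.041,0],
    [0.0015,-0.041,0],
    [0.0015,-0.041,0],
    [0.0015,-0.041,0],
    [0.0015,-0.041,0],
    [0.0015,-0.041,0]
  ],
  "turn": [-0.05,-0.05,-0.05,-0.05,-0.05,-0.05,-0.05,-0.05,-0.05,-0.05]
}}

```text
time_s: 3.42
eef_pos: [538.3, 43.0, 231.7]
orientation: [3.071, 0.661, 0.001]
contact_force: [0.5, -0.3, -0.7]
grip_width: 0.998
```

Request:
{"api": "servo_tool", "payload": {
  "jaw": [0,0,0,0,0,0,0,0,0,0],
  "xyz": [
    [-0.003,-0.04,0],
    [-0.003,-0.04,0],
    [-0.003,-0.04,0],
    [-0.003,-0.04,0],
    [-0.003,-0.04,0],
    [-0.003,-0.03,-0.02],
    [-0.003,-0.03,-0.025],
    [-0.003,-0.025,-0.03],
    [-0.003,-0.02,-0.03],
    [-0.003,0,-0.03]
  ],
  "turn": [-0.05,-0.05,-0.05,-0.05,-0.05,-0.05,-0.05,-0.05,-0.05,-0.05]
}}

```text
time_s: 4.25
eef_pos: [508.7, -264.2, 95.9]
orientation: [3.136, -0.125, 0.004]
contact_force: [-0.5, 0.1, 0.3]
grip_width: 0.996
```

Request:
{"api": "servo_tool", "payload": {
  "jaw": [0,0,0,0,0,0,0,0,0,0],
  "xyz": [
    [-0.006,-0.009,0],
    [-0.0056,-0.009,-0.015],
    [0,0,-0.02],
    [0,0,-0.02],
    [0,0,-0.02],
    [0,0,-0.01],
    [0,0,-0.006],
    [0,0,0],
    [0,0,0],
    [0,0,0]
  ],
  "turn": [0.017,0,0,0,0,0,0,0,0,0]
}}

```text
time_s: 5.08
eef_pos: [497.9, -278.8, 6.7]
orientation: [3.139, -0.089, 0.003]
contact_force: [-0.1, 0.4, -0.5]
grip_width: 0.998
```

```bash
python3 - <<'E'
from ov import *
s=sense();print(s["eef_pos"],s["contact_force"],s["orientation"])
x,y,_=s["eef_pos"]
ov("scene",[(span(0),(501.3,-206.5,-1.628)),([(box(-1,1,-1,1),0,12)],(x,y,0))],"b1",(90,170,200,260))
E
```

```text
[ 497.90356084 -278.81194015    6.69017946] [-0.11885101  0.394863   -0.49836475] [ 3.13878110e+00 -8.91542807e-02  3.09352495e-03]
```

View pics/b1.png

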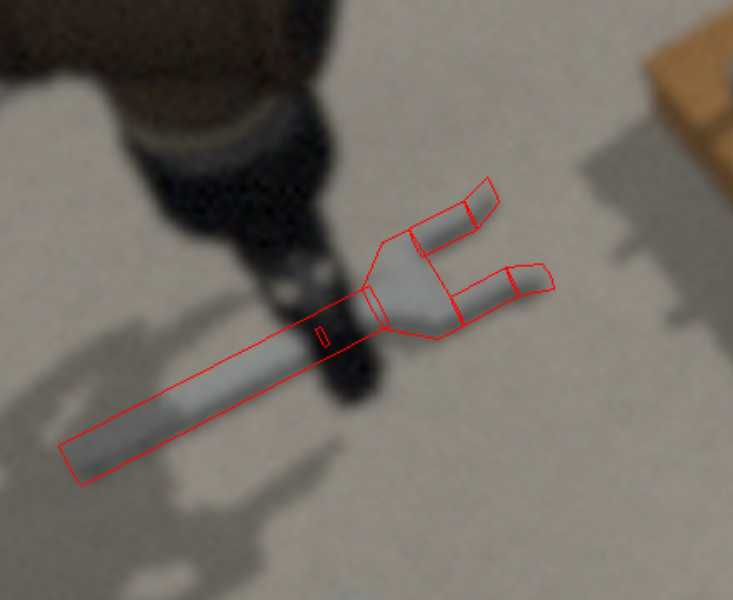

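Request:
{"api": "servo_tool", "payload": {
  "jaw": [0.5,1,1,1,1,1,1,1,1,1],
  "xyz": [
    [0,0,-0.002],
    [0,0,0],
    [0,0,0],
    [0,0,0],
    [0,0,0],
    [0,0,0],
    [0,0,0],
    [0,0,0],
    [0,0,0],
    [0,0,0]
  ],
  "turn": [0,0,0,0,0,0,0,0,0,0]
}}

```text
time_s: 5.97
eef_pos: [497.2, -278.3, 3.7]
orientation: [3.14, -0.089, 0.001]
contact_force: [0.4, -0.0, 3.6]
grip_width: 0.161
```

Request:
{"api": "servo_tool", "payload": {
  "jaw": [1,1,1,1,1,1,1,1,1,1],
  "xyz": [
    [0,0,0.002],
    [0,0,0.005],
    [0,0,0.01],
    [0,0,0.015],
    [0,0,0.02],
    [0,0,0.02],
    [0,0,0.02],
    [0,0,0.01],
    [0,0,0],
    [0,0,0]
  ],
  "turn": [0,0,0,0,0,0,0,0,0,0]
}}

```text
time_s: 6.8
eef_pos: [497.0, -278.2, 105.6]
orientation: [3.14, -0.09, 0.001]
contact_force: [0.7, 0.1, -3.0]
grip_width: 0.161
```

```bash
python3 - <<'E'
from h import *
s=sense();print(s["eef_pos"],s["contact_force"],s["torque"],s["orientation"],s["grip_width"])
z=s["eef_pos"][2]-4
for n in("scene","top"):
    c=capture(n)
    for r in silhouettes(n,"spanner"):
        print(n,r["conf"],r["extent"],fit([(c,r["region"])],span(z),(501,-206,-1.63)))
E
```

```text
[ 496.9820587  -278.17020491  105.63176731] [ 0.67217798  0.11887996 -3.01189628] [0.03697217 0.01266459 0.01849015] [ 3.13974383e+00 -8.95100292e-02  1.05415552e-03] 0.1608254981152457
scene 0.89 [140.7, 257.8, 180.0, 337.2] (array([ 501.  , -206.  ,   -1.63]), np.float64(1.0))
scene 0.58 [90.5, 176.8, 164.6, 225.3] (array([ 502.68498165, -205.85133017,   -1.62489753]), np.float64(0.2281030826945033))
top 0.77 [379.4, 133.1, 401.8, 205.7] (array([ 501.  , -206.  ,   -1.63]), np.float64(1.0))
top 0.69 [344.0, 230.0, 381.0, 252.1] (array([ 499.33326281, -203.09856745,   -1.61986759]), np.float64(0.5224036123654047))
top 0.33 [310.8, 131.5, 334.4, 165.4] (array([ 501.  , -206.  ,   -1.63]), np.float64(1.0))
```

Request:
{"api": "servo_tool", "payload": {
  "jaw": [1,1,1,1,1,1,1,1,1,1],
  "xyz": [
    [0.0065,0.02,0.01],
    [0.0065,0.033,0],
    [0.0065,0.035,0],
    [0.0065,0.035,0],
    [0.0065,0.035,0],
    [0.0065,0.035,0],
    [0.006,0.03,0],
    [0.006,0.02,0],
    [0,0.01,0],
    [0,0,0]
  ],
  "turn": [0.009,0.009,0.009,0.009,0.009,0.009,0.009,0.009,0,0]
}}

```text
time_s: 7.83
eef_pos: [547.3, -23.2, 114.2]
orientation: [-3.141, -0.028, 0.003]
contact_force: [0.5, 0.7, -2.4]
grip_width: 0.161
```

```bash
python3 - <<'E'
from ov import *
s=sense();print(s["eef_pos"],s["contact_force"],s["orientation"])
x,y,z=s["eef_pos"];a=2*np.arctan2(s["orientation"][1],s["orientation"][0])-np.pi/2
print(a)
a=-1.556
PIL=[([(165+6*np.cos(t),22*k+6*np.sin(t)) for t in np.linspace(0,6.28,16)],40,68) for k in(-1,1)]
NUT=[(box(-15,15,-15,15),40,62)]
P=(546.4,95,-1.556)
ov("scene",[(span(z-4),(x-72*np.cos(a),y-72*np.sin(a),a)),(PRESS+PIL+NUT,P),(BAR,(*P[:2],-.75))],"c1",(170,120,300,225))
E
```

```text
[547.26138778 -23.19675407 114.21725921] [ 0.47151855  0.66592272 -2.37267093] [-3.14073823 -0.02799714  0.00348702]
-7.83615372742876
```

View pics/c1.png

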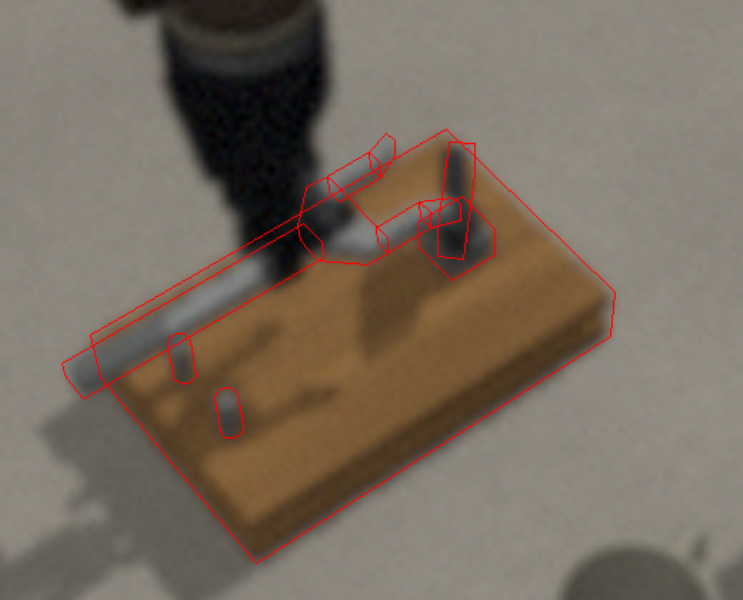

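Request:
{"api": "servo_tool", "payload": {
  "jaw": [1,1,1,1,1,1,1,1,1,1],
  "xyz": [
    [0,-0.003,-0.006],
    [0,0,-0.01],
    [0,0,-0.01],
    [0,0,-0.01],
    [0,0,-0.01],
    [0,0,-0.01],
    [0,0,-0.006],
    [0,0,-0.003],
    [0,0,0],
    [0,0,0]
  ],
  "turn": [0,0,0,0,0,0,0,0,0,0]
}}

```text
time_s: 8.72
eef_pos: [548.2, -28.1, 50.4]
orientation: [3.141, 0.024, 0.0]
contact_force: [0.4, -0.3, -1.6]
grip_width: 0.161
```

```bash
cat > v.py <<'E'
from ov import *
import sys
s=sense();print(s["eef_pos"],s["contact_force"],s["torque"],s["orientation"])
x,y,z=s["eef_pos"];a=(2*np.arctan2(s["orientation"][1],s["orientation"][0])-np.pi/2+np.pi)%(2*np.pi)-np.pi
print(a)
PIL=[([(165+6*np.cos(t),22*k+6*np.sin(t)) for t in np.linspace(0,6.28,16)],40,68) for k in(-1,1)]
NUT=[(box(-15,15,-15,15),40,62)]
P=(546.4,95,-1.556)
ov(sys.argv[2],[(span(z-4),(x-72*np.cos(a),y-72*np.sin(a),a)),(PIL+NUT,P)],sys.argv[1],(170,120,300,225) if sys.argv[2]=="scene" else (215,190,320,260))
E
python3 v.py d1 scene
```

```text
[548.15982517 -28.12530919  50.3662178 ] [ 0.38745075 -0.25284624 -1.56777842] [0.00097564 0.01767949 0.00610315] [3.14143390e+00 2.38495899e-02 2.70373268e-04]
-1.55561273075484
```

View pics/d1.png

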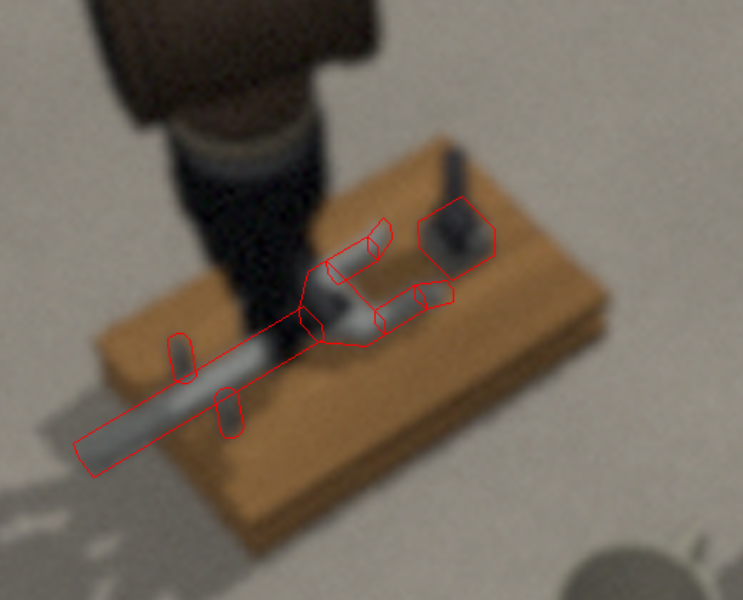

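Request:
{"api": "servo_tool", "payload": {
  "jaw": [1,1,1,1,1,1,1,1,1,1],
  "xyz": [
    [0,0,-0.003],
    [0,0,-0.002],
    [0,0.006,0],
    [0,0.007,0],
    [-0.0002,0.007,0],
    [-0.0002,0.007,0],
    [-0.0002,0.006,0],
    [0,0.004,0],
    [0,0.003,0],
    [0,0,0]
  ],
  "turn": [0,0,0,0,0,0,0,0,0,0]
}}

```text
time_s: 9.6
eef_pos: [547.3, 12.6, 45.3]
orientation: [-3.141, -0.025, 0.0]
contact_force: [0.6, -0.2, -1.9]
grip_width: 0.164
```

```bash
python3 v.py e1 top
```

```text
[547.29643398  12.59718466  45.320427  ] [ 0.56345548 -0.18670181 -1.90232116] [-0.01595831  0.04878571 -0.0166142 ] [-3.14140171e+00 -2.49269773e-02  1.14203440e-04]
-1.554926688705363
```

View pics/e1.png

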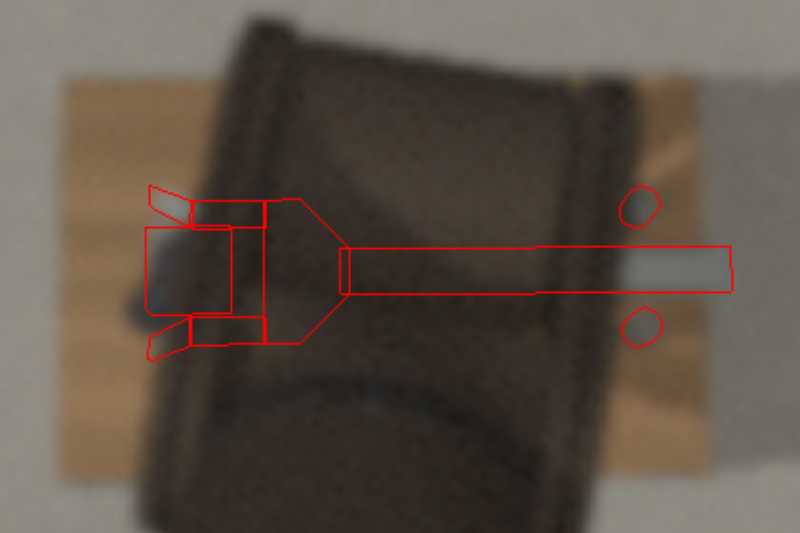

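Request:
{"api": "servo_tool", "payload": {
  "jaw": [1,1,1,1,1,1,1,1,1,1],
  "xyz": [
    [0,0.003,0],
    [0,0.003,0],
    [0,0.002,0],
    [0,0.001,0],
    [0,0.001,0],
    [0,0,0],
    [0,0,0],
    [0,0,0],
    [0,0,0],
    [0,0,0]
  ],
  "turn": [0,0,0,0,0,0,0,0,0,0]
}}

```text
time_s: 10.48
eef_pos: [547.4, 21.8, 45.3]
orientation: [3.141, 0.023, 0.0]
contact_force: [-0.3, -0.0, -2.0]
grip_width: 0.161
```

Request:
{"api": "servo_tool", "payload": {
  "jaw": [1,1,1,1,1,1,1,1,1,1],
  "xyz": [
    [0,0.001,0],
    [0,0,0],
    [0,0.001,0],
    [0,0,0],
    [0,0,0],
    [0,0,0],
    [0,0,0],
    [0,0,0],
    [0,0,0],
    [0,0,0]
  ],
  "turn": [0,0,0,0,0,0,0,0,0,0]
}}

```text
time_s: 11.32
eef_pos: [547.4, 23.9, 45.3]
orientation: [3.141, 0.024, -0.0]
contact_force: [0.0, 0.9, -2.2]
grip_width: 0.163
```

No contact yet; a little further.

Request:
{"api": "servo_tool", "payload": {
  "jaw": [1,1,1,1,1,1,1,1,1,1],
  "xyz": [
    [0,0.001,0],
    [0,0,0],
    [0,0,0],
    [0,0.001,0],
    [0,0,0],
    [0,0,0],
    [0,0,0],
    [0,0,0],
    [0,0,0],
    [0,0,0]
  ],
  "turn": [0,0,0,0,0,0,0,0,0,0]
}}

```text
time_s: 12.15
eef_pos: [547.5, 25.1, 45.4]
orientation: [3.14, 0.024, 0.0]
contact_force: [-0.4, -5.8, -2.2]
grip_width: 0.162
```

Request:
{"api": "servo_tool", "payload": {
  "jaw": [1,1,1,1,1,1,1,1,1,1],
  "xyz": [
    [0,0.001,0],
    [0,0,0],
    [0,0,0],
    [0,0,0],
    [0,0,0],
    [0,0,0],
    [0,0,0],
    [0,0,0],
    [0,0,0],
    [0,0,0]
  ],
  "turn": [0,0,0,0,0,0,0,0,0,0]
}}

```text
time_s: 12.98
eef_pos: [547.6, 25.2, 45.5]
orientation: [3.138, 0.025, 0.001]
contact_force: [-1.1, -9.5, -2.0]
grip_width: 0.159
```

Request:
{"api": "servo_tool", "payload": {
  "jaw": [1,1,1,1,1,0.7,0.4,0,0,0],
  "xyz": [
    [0,-0.0015,0],
    [0,0,-0.001],
    [0,0,-0.0007],
    [0,0,0],
    [0,0,0],
    [0,0,0],
    [0,0,0],
    [0,0,0],
    [0,0,0],
    [0,0,0]
  ],
  "turn": [0,0,0,0,0,0,0,0,0,0]
}}

```text
time_s: 13.82
eef_pos: [547.2, 25.8, 43.5]
orientation: [-3.141, -0.024, 0.0]
contact_force: [0.6, 1.4, 0.6]
grip_width: 0.851
```

Request:
{"api": "servo_tool", "payload": {
  "jaw": [0,0,0,0,0,0,0,0,0,0],
  "xyz": [
    [0,0,0.01],
    [0,0,0.02],
    [0,0,0.03],
    [0,0,0.04],
    [-0.01,-0.03,0.03],
    [-0.01,-0.04,0],
    [-0.01,-0.04,0],
    [-0.01,-0.04,0],
    [-0.01,-0.04,0],
    [0,0,0]
  ],
  "turn": [0,0,0,0,0,0,0,0,0,0]
}}

```text
time_s: 14.65
eef_pos: [496.7, -169.2, 173.7]
orientation: [3.138, 0.013, 0.002]
contact_force: [-0.1, -0.1, -0.1]
grip_width: 0.998
```

```bash
python3 - <<'E'
from ov import *
PIL=[([(165+6*np.cos(t),22*k+6*np.sin(t)) for t in np.linspace(0,6.28,16)],40,68) for k in(-1,1)]
for n in("scene","top"):
    c=capture(n)
    print([(r["conf"],at(c,r["location"],83)) for r in tip_of(n,"bar_middle")],[(r["conf"],at(c,r["location"],51)) for r in tip_of(n,"nut_middle")])
    for r in silhouettes(n,"spanner"): print(n,r["conf"],r["extent"],fit([(c,r["region"])],span(40),(546.5,95,-1.556)))
    # dark pixels of the bar, fitted by the bar box
    u=proj(c,[546.4,95,83])[0]; g=c["frame"].astype(int); m=np.zeros((384,512),bool)
    x,y=np.round(u).astype(int); sub=g[y-22:y+22,x-22:x+22]
    print(sub.max(2).min())
    for th in(50,60,70):
        m[:]=0;m[y-22:y+22,x-22:x+22]=sub.max(2)<th
        print(th,m.sum(),fit([(c,m)],BAR,(546.4,95,-.75)))
ov("top",[(span(40),(546.4,95,-1.556)),(PIL,(546.4,95,-1.556)),(BAR,(546.4,95,-.75))],"f1",(215,190,320,260))
E
```

```text
[(0.45, array([550.7,  78.2]))] [(0.69, array([533.8,  99.7])), (0.54, array([576.1,  74.2]))]
scene 0.85 [203.4, 157.3, 260.0, 195.4] (array([549.8283983 ,  99.38051417,  -1.55675422]), np.float64(0.32533393706135383))
scene 0.56 [141.7, 256.0, 181.8, 335.9] (array([546.5  ,  95.   ,  -1.556]), np.float64(1.0))
scene 0.23 [264.5, 211.2, 296.9, 257.0] (array([546.5  ,  95.   ,  -1.556]), np.float64(1.0))
26
50 51 (array([549.78539255,  89.68062789,  -0.62003364]), np.float64(0.5492874109263658))
60 83 (array([ 5.50243293e+02,  8.97436672e+01, -5.29936691e-01]), np.float64(0.3954568921011874))
70 100 (array([549.61684798,  91.73853547,  -0.74562045]), np.float64(0.3870343492985002))
[(0.44, array([542.6,  90.4]))] [(0.68, array([540.2, 103.7]))]
top 0.9 [380.6, 132.8, 401.7, 204.9] (array([546.5  ,  95.   ,  -1.556]), np.float64(1.0))
top 0.86 [232.3, 212.4, 306.3, 233.4] (array([546.25837564,  99.60029851,  -1.56162768]), np.float64(0.20721847930702597))
46
50 2 (array([547.79582698,  76.36488658,  -0.65095641]), np.float64(0.9884802835622508))
60 25 (array([555.72213077,  81.10539552,  -0.64779492]), np.float64(0.8248562582927907))
70 87 (array([544.38984642,  91.40885198,  -0.65657134]), np.float64(0.4563758389261745))
```

View pics/f1.png

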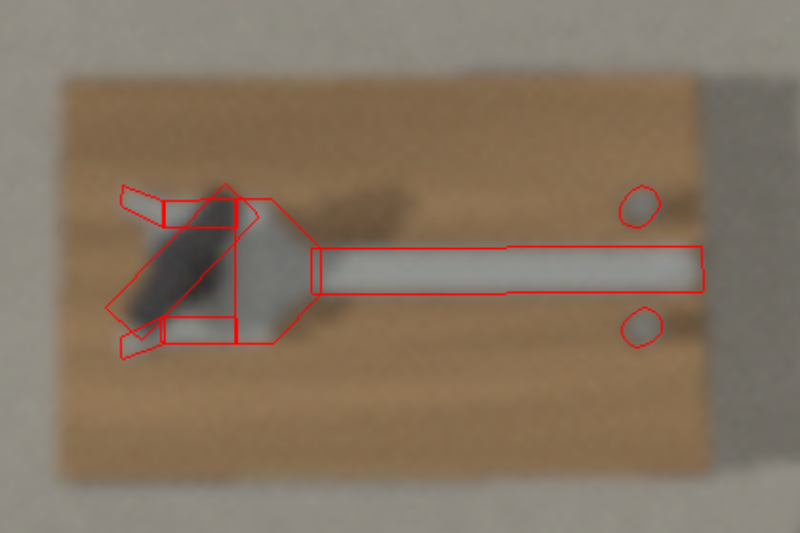

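Request:
{"api": "servo_tool", "payload": {
  "jaw": [0,0,0,0,0,0,0,0,0,0],
  "xyz": [
    [0.006,0.02,0],
    [0.006,0.03,0],
    [0.006,0.035,0],
    [0.006,0.035,0],
    [0.006,0.035,0],
    [0.006,0.035,0],
    [0.006,0.035,0],
    [0.006,0.02,0],
    [0.002,0.014,0],
    [0,0.004,0]
  ],
  "turn": [0.09,0.09,0.09,0.09,0.09,0.09,0.09,0.09,0.09,0.085]
}}

```text
time_s: 15.93
eef_pos: [547.8, 103.0, 172.3]
orientation: [-2.815, -1.393, -0.0]
contact_force: [-0.3, -0.5, 0.6]
grip_width: 1.001
```

Request:
{"api": "servo_tool", "payload": {
  "jaw": [0,0,0,0,0,0,0,0,0,0],
  "xyz": [
    [0,0,0],
    [0,0,-0.005],
    [0,0,-0.01],
    [0,0,-0.015],
    [0,0,-0.015],
    [0,0,-0.015],
    [0,0,-0.01],
    [0,0,0],
    [0,0,0],
    [0,0,0]
  ],
  "turn": [0,0,0,0,0,0,0,0,0,0]
}}

```text
time_s: 16.77
eef_pos: [548.3, 99.4, 102.9]
orientation: [2.822, 1.379, 0.001]
contact_force: [0.8, 0.3, 0.3]
grip_width: 1.003
```

Request:
{"api": "servo_tool", "payload": {
  "jaw": [0,0,0,0,0,0,0,0,0,0],
  "xyz": [
    [-0.001,-0.005,0],
    [0,0,-0.005],
    [0,0,-0.01],
    [0,0,-0.008],
    [0,0,-0.004],
    [0,0,0],
    [0,0,0],
    [0,0,0],
    [0,0,0],
    [0,0,0]
  ],
  "turn": [0,0,0,0,0,0,0,0,0,0]
}}

```text
time_s: 17.6
eef_pos: [547.1, 94.7, 75.7]
orientation: [2.822, 1.381, 0.001]
contact_force: [0.5, 0.4, -0.1]
grip_width: 1.002
```

```bash
python3 - <<'E'
from ov import *
s=sense();print(s["eef_pos"],s["contact_force"],s["orientation"])
ov("scene",[(BAR,(547,94,-.66))],"g1",(205,110,295,185))
E
```

```text
[547.14088917  94.73694675  75.72832168] [ 0.54623082  0.43347924 -0.14541488] [2.82157422e+00 1.38055626e+00 1.17462775e-03]
```

View pics/g1.png

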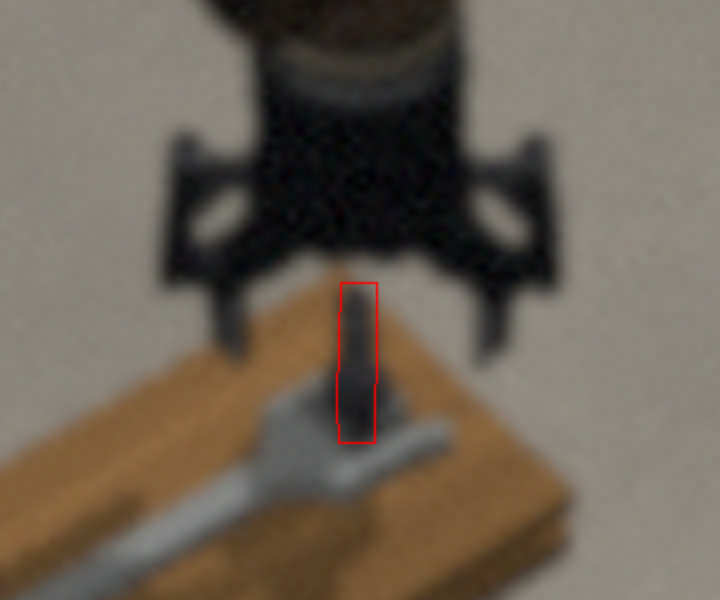

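Request:
{"api": "servo_tool", "payload": {
  "jaw": [0.4,0.6,0.8,1,1,1,1,1,1,1],
  "xyz": [
    [0,0,0],
    [0,0,0],
    [0,0,0],
    [0,0,0],
    [0,0,0],
    [0,0,0],
    [0,0,0],
    [0,0,0],
    [0,0,0],
    [0,0,0]
  ],
  "turn": [0,0,0,0,0,0,0,0,0,0],
  "grip_force": 60
}}

```text
time_s: 18.48
eef_pos: [546.2, 94.2, 75.5]
orientation: [2.822, 1.381, -0.004]
contact_force: [-4.5, -3.0, 5.6]
grip_width: 0.145
```

```bash
cat > s.py <<'E'
from rig import *; import numpy as np
s=sense();o=s["orientation"];print(s["eef_pos"].round(1),s["contact_force"].round(1),s["torque"].round(3),"toolang",round((2*np.arctan2(o[1],o[0])+1.57)%np.pi-1.57,4),s["grip_width"],s["joint_torque"][5].round(3))
E
python3 s.py
```

```text
[546.2  94.2  75.5] [-4.5 -3.   5.6] [-0.562  0.755  0.028] toolang 0.9104 0.14469902588062156 0.013
```

Request:
{"api": "servo_tool", "payload": {
  "jaw": [1,1,1,1,1,1,1,1,1,1],
  "xyz": [
    [-0.0005,-0.0003,0],
    [-0.0003,0,0],
    [0,0,0],
    [0,0,0],
    [0,0,0],
    [0,0,0],
    [0,0,0],
    [0,0,0],
    [0,0,0],
    [0,0,0]
  ],
  "turn": [-0.04,-0.06,-0.06,-0.06,-0.06,-0.06,-0.06,-0.06,-0.04,0]
}}

```text
time_s: 19.32
eef_pos: [546.4, 94.3, 75.6]
orientation: [3.076, 0.639, 0.002]
contact_force: [-1.3, -1.8, 2.8]
grip_width: 0.148
```

```bash
python3 s.py
```

```text
[546.4  94.3  75.6] [-1.3 -1.8  2.8] [-0.277  0.24  -0.025] toolang 0.4095 0.1479023164804639 0.178
```

Request:
{"api": "servo_tool", "payload": {
  "jaw": [1,1,1,1,1,1,1,1,1,1],
  "xyz": [
    [0,0,0],
    [0,0,0],
    [0,0,0],
    [0,0,0],
    [0,0,0],
    [0,0,0],
    [0,0,0],
    [0,0,0],
    [0,0,0],
    [0,0,0]
  ],
  "turn": [-0.04,-0.04,-0.04,-0.04,-0.04,-0.04,-0.03,-0.03,0,0]
}}

```text
time_s: 20.15
eef_pos: [546.5, 94.3, 75.5]
orientation: [3.137, 0.174, 0.002]
contact_force: [-0.0, -1.2, 2.5]
grip_width: 0.149
```

```bash
python3 s.py
```

```text
[546.5  94.3  75.5] [-0.  -1.2  2.5] [-0.273  0.074  0.014] toolang 0.1111 0.14930283120628032 0.032
```

Request:
{"api": "servo_tool", "payload": {
  "jaw": [1,1,1,1,1,1,1,1,1,1],
  "xyz": [
    [0,0,0],
    [0,0,0],
    [0,0,0],
    [0,0,0],
    [0,0,0],
    [0,0,0],
    [0,0,0],
    [0,0,0],
    [0,0,0],
    [0,0,0]
  ],
  "turn": [-0.02,-0.02,-0.02,-0.02,-0.01,-0.01,0,0,0,0]
}}

```text
time_s: 20.98
eef_pos: [546.5, 94.4, 75.6]
orientation: [-3.142, -0.015, -0.002]
contact_force: [3.8, -0.8, 1.1]
grip_width: 0.149
```

```bash
python3 s.py
```

```text
[546.5  94.4  75.6] [ 3.8 -0.8  1.1] [-0.29  -0.501  0.08 ] toolang 0.0098 0.1493911820406842 0.075
```

Request:
{"api": "servo_tool", "payload": {
  "jaw": [1,1,1,1,1,1,1,1,1,1],
  "xyz": [
    [0,0,0],
    [0,0,0],
    [0,0,0],
    [0,0,0],
    [0,0,0],
    [0,0,0],
    [0,0,0],
    [0,0,0],
    [0,0,0],
    [0,0,0]
  ],
  "turn": [-0.01,-0.01,-0.01,-0.01,0,0,0,0,0,0]
}}

```text
time_s: 21.82
eef_pos: [546.5, 94.3, 75.6]
orientation: [-3.141, 0.048, -0.002]
contact_force: [4.5, -2.6, 1.1]
grip_width: 0.147
```

```bash
python3 s.py
```

```text
[546.5  94.3  75.6] [ 4.5 -2.6  1.1] [-0.29  -0.886  0.063] toolang -0.0303 0.14729923701226078 0.068
```

Request:
{"api": "servo_tool", "payload": {
  "jaw": [1,1,1,1,1,1,1,1,1,1],
  "xyz": [
    [0,0,0],
    [0,0,0],
    [0,0,0],
    [0,0,0],
    [0,0,0],
    [0,0,0],
    [0,0,0],
    [0,0,0],
    [0,0,0],
    [0,0,0]
  ],
  "turn": [-0.01,-0.01,-0.01,-0.01,0,0,0,0,0,0]
}}

```text
time_s: 22.65
eef_pos: [546.5, 94.3, 75.6]
orientation: [-3.14, 0.11, -0.002]
contact_force: [3.9, -1.3, 1.8]
grip_width: 0.148
```

```bash
python3 s.py
```

```text
[546.5  94.3  75.6] [ 3.9 -1.3  1.8] [-0.311 -0.881  0.092] toolang -0.0702 0.14766179064534735 0.084
```

Request:
{"api": "servo_tool", "payload": {
  "jaw": [1,1,1,1,1,1,1,1,1,1],
  "xyz": [
    [0,0,0],
    [0,0,0],
    [0,0,0],
    [0,0,0],
    [0,0,0],
    [0,0,0],
    [0,0,0],
    [0,0,0],
    [0,0,0],
    [0,0,0]
  ],
  "turn": [0,0,0,0,0,-0.01,-0.01,-0.01,-0.01,-0.01]
}}

```text
time_s: 23.48
eef_pos: [546.6, 94.3, 75.6]
orientation: [3.136, -0.189, 0.002]
contact_force: [4.9, -1.4, 2.4]
grip_width: 0.15
```

```bash
python3 s.py; python3 - <<'E'
from ov import *
ov("scene",[(span(40),(546.4,95,-1.556))],"i1",(185,120,295,205))
E
```

```text
[546.6  94.3  75.6] [ 4.9 -1.4  2.4] [-0.302 -0.916  0.202] toolang -0.1201 0.1499558057908724 0.101
```

View pics/i1.png

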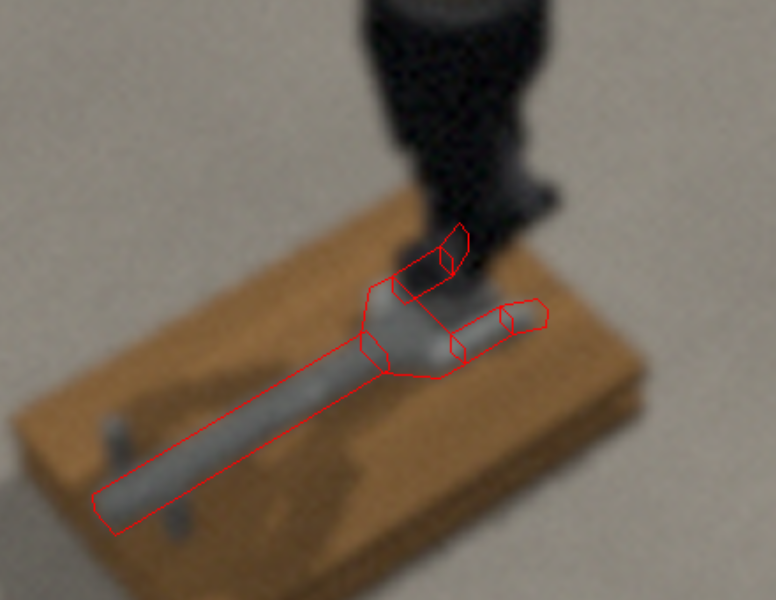

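Request:
{"api": "servo_tool", "payload": {
  "jaw": [1,1,1,1,1,1,1,1,1,1],
  "xyz": [
    [0,0,0],
    [0,0,0],
    [0,0,0],
    [0,0,0],
    [0,0,0],
    [0,0,0],
    [0,0,0],
    [0,0,0],
    [0,0,0],
    [0,0,0]
  ],
  "turn": [0,0,0,0,0,0,-0.01,-0.01,-0.01,-0.01]
}}

```text
time_s: 24.37
eef_pos: [546.6, 94.3, 75.6]
orientation: [3.131, -0.251, 0.003]
contact_force: [4.8, -1.3, 1.7]
grip_width: 0.148
```

```bash
python3 s.py
```

```text
[546.6  94.3  75.6] [ 4.8 -1.3  1.7] [-0.309 -0.935  0.13 ] toolang -0.1601 0.14796249758284258 0.101
```

Request:
{"api": "servo_tool", "payload": {
  "jaw": [1,1,1,1,1,1,1,1,1,1],
  "xyz": [
    [0,0,0],
    [0,0,0],
    [0,0,0],
    [0,0,0],
    [0,0,0],
    [0,0,0],
    [0,0,0],
    [0,0,0],
    [0,0,0],
    [0,0,0]
  ],
  "turn": [0,0,0,0,0,0,-0.01,-0.01,-0.01,-0.01]
}}

```text
time_s: 25.2
eef_pos: [546.6, 94.3, 75.6]
orientation: [3.126, -0.314, 0.003]
contact_force: [5.3, -0.5, 1.8]
grip_width: 0.151
```

```bash
python3 s.py;  python3 - <<'E'
from h import *
for n in("scene",):
    c=capture(n)
    for r in silhouettes(n,"spanner")[:2]: print(n,r["conf"],r["extent"],fit([(c,r["region"])],span(40),(546.5,95,-1.556)))
E
```

```text
[546.6  94.3  75.6] [ 5.3 -0.5  1.8] [-0.266 -0.902  0.161] toolang -0.2 0.15132186962969954 0.129
scene 0.67 [201.4, 158.1, 260.4, 196.6] (array([548.7688643 ,  93.21337181,  -1.57423723]), np.float64(0.19767062153042347))
scene 0.65 [141.8, 261.3, 184.1, 333.2] (array([546.5  ,  95.   ,  -1.556]), np.float64(1.0))
```

Request:
{"api": "servo_tool", "payload": {
  "jaw": [1,1,1,1,1,1,1,1,1,1],
  "xyz": [
    [0,0,0],
    [0,0,0],
    [0,0,0],
    [0,0,0],
    [0,0,0],
    [0,0,0],
    [0,0,0],
    [0,0,0],
    [0,0,0],
    [0,0,0]
  ],
  "turn": [0,0,0,0,0,0,-0.01,-0.01,-0.01,-0.01]
}}

```text
time_s: 26.13
eef_pos: [546.6, 94.3, 75.6]
orientation: [3.119, -0.375, 0.003]
contact_force: [5.0, -1.4, 0.2]
grip_width: 0.149
```

```bash
python3 s.py; python3 - <<'E'
from ov import *
ov("scene",[],"j1",(185,120,295,205))
E
```

```text
[546.6  94.3  75.6] [ 5.  -1.4  0.2] [-0.288 -0.946  0.341] toolang -0.2394 0.1494691136585916 0.3
```

View pics/j1.png

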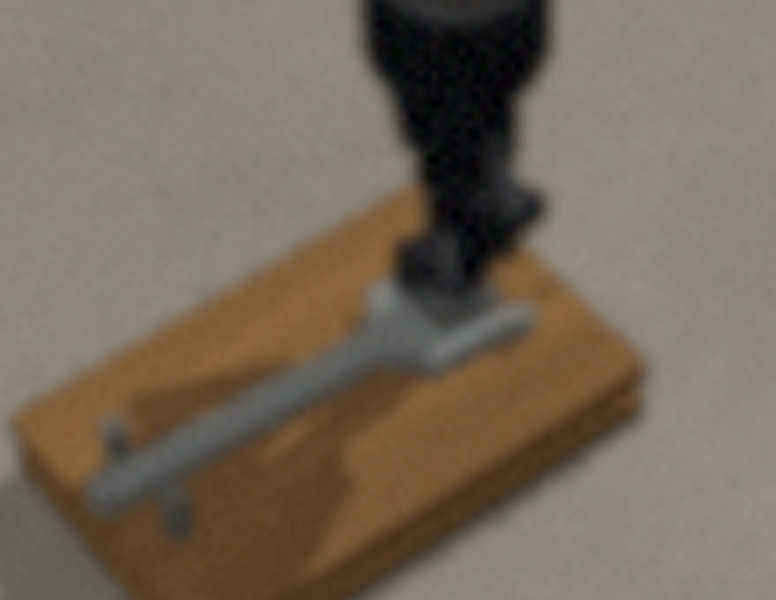

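The torque has jumped to about 0.3 N m, and the handle (px 120,470) is now against the robot-side pillar. One small step more should confirm the stop.

Request:
{"api": "servo_tool", "payload": {
  "jaw": [1,1,1,1,1,1,1,1,1,1],
  "xyz": [
    [0,0,0],
    [0,0,0],
    [0,0,0],
    [0,0,0],
    [0,0,0],
    [0,0,0],
    [0,0,0],
    [0,0,0],
    [0,0,0],
    [0,0,0]
  ],
  "turn": [-0.01,-0.01,-0.01,0,0,0,0,0,0,0]
}}

```text
time_s: 27.02
eef_pos: [546.6, 94.3, 75.6]
orientation: [3.113, -0.418, 0.003]
contact_force: [5.6, -1.2, 1.1]
grip_width: 0.146
```

```bash
python3 s.py
```

```text
[546.6  94.3  75.6] [ 5.6 -1.2  1.1] [-0.268 -0.942  0.658] toolang -0.267 0.1462013711553739 0.627
```

Request:
{"api": "servo_tool", "payload": {
  "jaw": [0.7,0.4,0,0,0,0,0,0,0,0],
  "xyz": [
    [0,0,0],
    [0,0,0],
    [0,0,0],
    [0,0,0],
    [0,0,0.01],
    [0,0,0.02],
    [0,0,0.03],
    [0,0,0.03],
    [0,0,0.03],
    [0,0,0.01]
  ],
  "turn": [0,0,0,0,0,0,0,0,0,0]
}}

```text
time_s: 27.85
eef_pos: [548.2, 94.6, 211.5]
orientation: [-3.112, 0.423, -0.013]
contact_force: [0.5, 0.5, 1.1]
grip_width: 0.999
```

Request:
{"api": "servo_tool", "payload": {
  "jaw": [0,0,0,0,0,0,0,0,0,0],
  "xyz": [
    [-0.005,0.03,0],
    [-0.005,0.04,0],
    [-0.005,0.04,0],
    [-0.005,0.04,0],
    [-0.005,0.04,0],
    [-0.005,0.04,0],
    [-0.005,0.04,0],
    [-0.005,0.03,0],
    [0,0,0],
    [0,0,0]
  ],
  "turn": [0,0,0,0,0,0,0,0,0,0]
}}

```text
time_s: 28.68
eef_pos: [504.7, 395.7, 204.4]
orientation: [3.112, -0.418, -0.002]
contact_force: [0.4, -1.2, -0.3]
grip_width: 0.996
```

```bash
python3 s.py; python3 - <<'E'
from ov import *
for n in("scene","top"):
    c=capture(n)
    for r in silhouettes(n,"spanner")[:2]: print(n,r["conf"],r["extent"],fit([(c,r["region"])],span(40),(546.5,95,-1.6)))
    for l in("jar","mug","cup","jar_lid"): print(n,l,[(round(r["conf"],2),at(c,r["location"],0)) for r in tip_of(n,l)][:1])
ov("top",[(BAR,(546.5,94.4,-1.838))],"k1",(215,190,320,260))
E
```

```text
[504.7 395.7 204.4] [ 0.4 -1.2 -0.3] [-0.033 -0.023 -0.033] toolang -0.2669 0.9956502671574093 0.025
scene 0.93 [199.8, 158.9, 259.1, 195.9] (array([548.71138486,  94.40452239,  -1.59882389]), np.float64(0.18434782608695655))
scene 0.55 [141.5, 260.0, 181.0, 333.3] (array([546.5,  95. ,  -1.6]), np.float64(1.0))
scene jar [(0.9, array([794.8, 139.7]))]
scene mug [(0.74, array([805.3,   2.9]))]
scene cup [(0.75, array([ 768.7, -137.8]))]
scene jar_lid [(0.83, array([619.2, 424. ]))]
top 0.96 [233.5, 214.8, 305.1, 233.2] (array([544.5596354 ,  95.01712223,  -1.59438645]), np.float64(0.29737850999896387))
top 0.93 [380.0, 134.1, 401.2, 202.2] (array([546.5,  95. ,  -1.6]), np.float64(1.0))
top jar [(0.82, array([788.1, 136.8]))]
top mug [(0.91, array([805.8,   4.9]))]
top cup [(0.76, array([ 773. , -142.7]))]
top jar_lid [(0.81, array([628.2, 434.1]))]
```

View pics/k1.png

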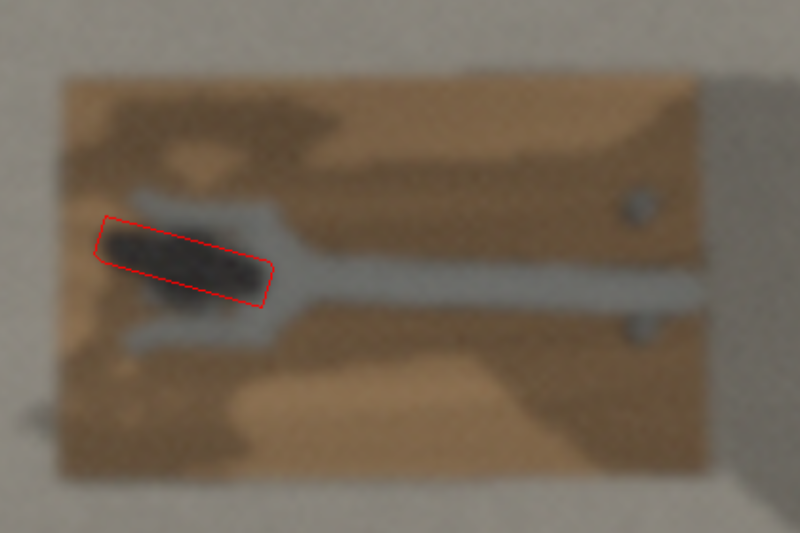

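```bash
python3 -c "
from rig import *
print(job_done())"
```

```text
the job is handed in; nothing more can be done
None
```

I fitted the spanner and tightened the locknut, then handed the job in at about 29 s of robot time. `job_done()` gives no verdict, so these are my own checks.

**Spanner:** I picked up the one nearest the robot, lowered its handle between the pillars and slid the jaw over the square nut. At the floor of the jaw I felt about 6–10 N of contact. The last pictures show it still on the nut, flat on the board, with the handle between the pillars and resting against the robot-side one.

**Locknut:** I turned it clockwise until the torque rose from about 0.1 to 0.63 N m over the last 0.07 rad. That is well above its 0.16 N m friction, so I take it as tight.

**Square nut:** The bar ended about 0.25 rad clockwise past parallel to the press. If it is at its stop, the square nut turned by that much. I put this down to the spanner's play (about 0.15–0.18 in the jaw, 0.05 at the handle). It is slightly more than my rough sum of that play, and I could not measure the nut's angle directly.

**Bystanders:** The networks' positions for the mug and cup agree with the start to within about 7 mm. The jar and lid differed by up to 16–22 mm in one camera. The two cameras already disagreed by about that much at the start, and the arm never went near either of them.

I viewed 11 pictures, one over the budget of 10.

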